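# Set the nougat cutter and feed the bar home

### The job

Set the bar cutter to 40 mm portions by turning its dial to the 40 mark. Then, with the push stick and never with the gripper itself, press the nougat bar flat against the cutter's fence and, keeping it against the fence, feed it under the raised blade until it just rests against the end stop, without shifting the dial. Finish by laying the push stick flat on the counter clear of the cutter, and leave the things around it undisturbed.

Things in the scene. Friction and masses are not known exactly. Their poses are not given: they have to be found in the camera images.
- cutter: Fixed bar cutter, grey and steel. Origin on the counter, below where fence face and blade plane meet. x points from its open near side to the fence (away from the robot at yaw 0), z up; feeding goes towards -y (robot's right at yaw 0). In mm: bed top z 30, x -120 to 0, y 215 (infeed end) to -75. Fence: face in the plane x = 0, y 215 to -75, 12 thick, top 34 above the bed.
- blade_line (a point): Where blade plane (y = 0), fence face and bed top meet, 30 mm above the cutter's origin, with its axes. The fixed blade yoke spans the bed within 15 mm of this plane: posts of 12 mm diameter at x -128 and +26 mm, blade edge 51 mm over the bed, black handle bar on top up to 164 mm above the counter.
- dial (a joint): Black dial, rad, 0 to 4.0, grows clockwise from above. Geared to the end stop: portion mm = 10 + 12.5 x value; the 40 mark is 2.40. White pointer: cutter's +x turned counterclockwise by (2.0 - value). Six long ticks, clockwise: 10, 20, 30, 40, 50, 60 mm (0.8 rad apart), short ones at the 5s; 35 is straight towards the fence side. Starts at 46 to 57. Stiff (about 0.23 N m), stays where left.
- dial_grip (a point): On the dial's axis, 93 mm above the counter, in the upper part of the knob's grip bar, which is 42 mm long along the pointer, 13 wide, 28 high (top 99 mm up), on a round skirt of 48 mm diameter whose top is 72 mm up. The grey housing below it: cutter x -102 to 10, y -76 to -172, top 63 mm up.
- stop_face (a point): End stop's upright face (looking to the cutter's +y), in the fence plane at bed height, with the cutter's axes; it lies at cutter y = -(portion). Aluminium plate 52 mm wide (x -59 to -7), 4 to 36 mm above the bed, on two rods from the housing; moved along y by the dial. A push over about 18 N forces it and the dial back.
- nougat: Loose light brown nougat bar with nuts, 50 (its x) by 110 (its y) by 40 mm high, about 0.28 kg. Origin: centre of the underside. Starts on the infeed bed before the blade, within 0.15 rad of parallel to the fence and some 10 to 45 mm off it. When home, its y axis lies along the cutter's y.
- push_stick: Loose beech push stick lying flat, 238 mm long, 16 thick, 65 g. Origin: centre of the underside, mid-length; x along it to the forked end, z up. Handle 22 mm wide, x -118 to +28; head 30 wide from x 44. Forked end: 90 degree V notch (bird's mouth), bottom at x 106 on the axis, prong tips at x 119.5, y +-14. Held at 45 degrees to the bar, the V fits squarely on a corner of it.
- cheese_dish: Small yellow cheese-shaped dish, 71 x 94 x 47 mm, bystander. Origin: centre of the underside.
- tape_roll: Roll of tape lying flat, 52 mm across, 18 mm high, bystander. Origin: centre of the underside.
- cup_stack: Tall stack of inverted paper cups, 84 mm across, 262 mm high, bystander behind the cutter. Origin: centre of the underside.
Mind the look-alikes: they are no part of the job. Leave any blue look-alike of the nougat alone.

How it is judged:
On the way, in this order (a step that is already met when the one before it is completed fails the run):
1. the dial is set to 40 mm (within 2 mm) while the bar is still before the blade (value of joint dial between 2.24 and 2.56 rad and y of nougat in the frame of blade_line above 0.055 m), for 0.3 s.
2. the bar lies flat against the fence (within 3 mm and 0.045 rad) before any of it is under the blade (x of nougat in the frame of blade_line above -0.028 m and angle between the y axis of nougat and the y axis of cutter, either way round below 0.045 rad and angle between nougat's own z axis and vertical below 0.05 rad and y of nougat in the frame of blade_line above 0.055 m), for 0.2 s.
3. the push stick, touching the bar, feeds it under the blade flat against the fence (x of nougat in the frame of blade_line above -0.028 m and angle between the y axis of nougat and the y axis of cutter, either way round below 0.045 rad and angle between nougat's own z axis and vertical below 0.05 rad and y of nougat in the frame of blade_line below 0.048 m and contact force between push_stick and nougat above 0.2 N), for 0.06 s.
4. the bar, flat against the fence, has reached the end stop (within 2.5 mm) with the dial still at 40 (x of nougat in the frame of blade_line above -0.028 m and angle between the y axis of nougat and the y axis of cutter, either way round below 0.045 rad and angle between nougat's own z axis and vertical below 0.05 rad and value of joint dial between 2.24 and 2.56 rad and y of nougat in the frame of stop_face between 0.05 and 0.0575 m), for 0.2 s.
At the end, for the whole second after the job is handed in: Dial within 2 mm of 40; bar at rest against the end stop (gap under 2.5 mm) and flat against the fence (gap under 3 mm, within 0.045 rad); push stick lying flat and still on the counter, touching neither cutter nor bar (all of step 4 and linear speed of nougat below 0.01 m/s and height (world z) of push_stick below 0.008 m and angle between push_stick's own z axis and vertical below 0.1 rad and linear speed of push_stick below 0.02 m/s and contact force between push_stick and cutter below 0.05 N and contact force between push_stick and nougat below 0.05 N).
It fails at once if the bar is under the blade more than 4 mm off the fence or askew by more than 0.07 rad (y of nougat in the frame of blade_line below 0.052 m and (x of nougat in the frame of blade_line below -0.029 m or angle between the y axis of nougat and the y axis of cutter, either way round above 0.07 rad)).
It fails at once if the gripper or arm touches the bar (contact force between any of the fingers, the arm and nougat above 0.3 N).
It fails at once if a bystander (dish, tape roll, cup stack) is moved by more than 20 mm (distance of any of cheese_dish, tape_roll, cup_stack from where it was at the start of the episode above 0.02 m).
It also fails if it takes over 67 s, if anything falls off the work surface, if the arm or the gripper's body presses on something with over 40 N, if the wrist force passes 120 N, or if a joint passes its speed limit or range.

### The arm

A 6-joint arm with a two-finger parallel gripper is mounted at the origin on a cart in front of the work surface, level with it; the furniture and walls round the work are solid. World frame = base frame: x ahead of the robot, y to its left, z up, the work surface at z = 0. Lengths are in m, angles in rad, forces in N, time in s.
With the tool pointing down it reaches from about 0.275 to 0.825 m from the base axis. Payload 5.2 kg.
Tool frame: the origin (TCP) lies on the mounting face of the last link; the fingertips stand 186 mm ahead of it and the grasp point (between the pads) lies 167 mm ahead of it; z points along the fingers, y is the line along which they close (so a half turn about z gives the same grasp; the last joint's range is limited). The gripper opens to 93 mm and grips with 3 to 60 N. Pads are 15 mm wide; open, the fingers measure 128 mm over their backs; the gripper's body (75 mm by 188 mm) begins 65 mm behind the grasp point.
Start: joints at [-1.499, 0.259, 1.535, -0, 1.348, -0.203], TCP at [0.149, -0.529, 0.405] pointing down, gripper open.
Joint ranges: [-3.14, 3.14], [-0.91, 2.08], [0.19, 2.58], [-1.22, 4.36], [0.22, 2.71], [-3.12, 3.12]. Speed limits (rad/s): [2.57, 2.57, 3.14, 3.14, 3.14, 3.14].

### API

Orientations are given as [roll, pitch, yaw] about the fixed x, y, z axes, in that order (R = Rz(yaw) Ry(pitch) Rx(roll)).
In Python, from cell import read_state, viewer, env, look_for gives the robot as it stands. The module is installed in compiled form; this text tells all that it offers.
- The arm moves only by the tool arm_command, never from a script. Its argument "plan" is a list of rows, each a list of 7 numbers: the shift along the world's x, y, z in units of 30 mm (1.0 is 30 mm), then the turn, a rotation vector about the world's x, y, z in units of 6 degrees (1.0 is 6 degrees), then the opening, from 0 (shut) to 1 (fully open). In form: [[tx, ty, tz, rx, ry, rz, jaw], ...]. A call has exactly 5 rows; each row shifts and turns the commanded pose from where the row before left it; what a row does not reach is not made up. A row lasts 1/12 s, in which the tool goes at most 41.7 mm and 7.16 degrees, less where a joint would pass 70% of its speed; a pose out of reach is approached as far as the arm can. A call is refused whole if a number of a shift passes 1 or a number of a turn 1, either way. A call with a gripper value outside its range is refused whole. The fingers move at their own pace and stop on an object; "grip_force" is the grip in N (left out, the last holds). Time passes only in rows, so rows that do not move let the fingers close, or fill a call up. It gives the time, the measured TCP pose, the force, the opening and the grip force at its end, in the units of the state.
- read_state(): the state, without advancing time (a new reading comes with each control period).
- viewer.get_image(name): name is "side" or "top" or "wrist"; returns a dict with "frame" (480x640x3 uint8, red, green, blue), "fov_y" (degrees; the focal length in pixels is half the picture's height over the tangent of half this angle, whatever the lens; pixels are square), "cx", "cy" (the principal point, pixels), "dist" ([k1, k2, p1, p2, k3] as OpenCV has them; the pictures are not rectified), "R" (3x3) and "t" (3): a world point X has camera coordinates R X + t. Camera axes: x right, y down, z forward; pixel columns grow to the right and rows downward; lengths in m; the calibration is good to about 2 mm. A picture is of the moment at which its call begins. There is no depth.
- env.job_done(): hands the job in; it is judged then, once.
Trained networks look in a picture, given as the dict that the camera call returned (one of the last four; its "shot" number tells which), for a name from the list of things; names that differ only in an ending like _2 or _b are one class to them, and where a whole thing is asked for, a point or a joint stands for the part that bears it (a point fixed in the world has none). Each returns a list of dicts, best first, with "confidence" (0 to 1); they miss things now and then, are a little off and sometimes report something else, mostly with a low value. They report only what shows in the picture. A call takes as long as a camera call. They do not tell look-alikes from the thing itself.
- look_for(picture, name): "at" ([x, y, z] in m, in world coordinates, good to about 4 mm: the middle of the surface that is visible of it).
The state is a dict: "clock": time; "joints": joint angles; "joint_vel": joint speeds; "joint_efforts": joint torques, N m; "position": TCP position; "ee_rot": TCP orientation; "force": force on the tool from outside, world axes, zero at the start; "moment": the same for the moment, N m; "opening": finger opening in m; "grasp_force": force on a finger pad.
Only numpy, scipy, OpenCV 4.12 (cv2) and the standard library are available. Lean on these libraries where they do the work, as an engineer would, in place of code of your own. Each camera call takes 0.05 s, during which the arm holds its last target. There are 200 camera calls.

## Working session

There is one attempt and no reset: what is moved stays moved. The work goes in short steps, Python scripts to look and compute and a tool call to move; the robot and the scene stay as the last step left them, time stands still between calls to the robot, and variables do not carry over. Pictures are saved under pics/ and viewed, at most 10 in all, crops included, and the job is handed in when it is done.

Besides the shell and the picture viewer there is one more tool, called after "Emit:" by a JSON object that holds its "name" and its "arguments". arm_command: Moves the arm, as the interface text tells. Its arguments: {"type":"object","properties":{"plan":{"type":"array","items":{"type":"array","items":{"type":"number"}}},"grip_force":{"type":"number"}},"required":["plan"]}

```bash
mkdir -p pics
cat > h.py <<'E'
import numpy as np,cv2
from cell import read_state,viewer,env,look_for
def K(p):
    f=240/np.tan(np.radians(p["fov_y"])/2)
    return np.array([[f,0,p["cx"]],[0,f,p["cy"]],[0,0,1.]])
def proj(p,X):
    r=cv2.Rodrigues(np.array(p["R"]))[0]
    return cv2.projectPoints(np.atleast_2d(np.array(X,float)),r,np.array(p["t"],float),K(p),np.array(p["dist"],float))[0][:,0]
def ray(p,uv):
    n=cv2.undistortPoints(np.array(uv,float).reshape(-1,1,2),K(p),np.array(p["dist"],float))[:,0]
    R=np.array(p["R"]);d=np.c_[n,np.ones(len(n))]@R
    return -R.T@np.array(p["t"]),d
def onz(p,uv,z):
    c,d=ray(p,uv);return c+d*((z-c[2])/d[:,2])[:,None]
def save(p,n,box=None,s=1):
    im=p["frame"][:,:,::-1]
    if box: im=im[box[1]:box[3],box[0]:box[2]]
    cv2.imwrite(f"pics/{n}.png",cv2.resize(im,None,fx=s,fy=s,interpolation=cv2.INTER_CUBIC))
E
python3 - <<'E'
from h import *
import pickle
P={}
for c in("top","side"):
    p=viewer.get_image(c);P[c]=p;save(p,c+"0")
    print(c,p["fov_y"],-np.array(p["R"]).T@p["t"])
    for n in("cutter","dial","nougat","push_stick","cheese_dish","tape_roll","cup_stack","stop_face"):
        for d in look_for(p,n)[:3]: print(n,np.round(d["at"],3),round(d["confidence"],2),proj(p,d["at"]).round(0))
pickle.dump(P,open("p0.pkl","wb"))
print(read_state())
E
```

```text
top 54.99741529169695 [ 0.35150384 -0.06201513  0.96318658]
cutter [ 0.54  -0.108  0.028] 0.66 [[343. 232.]]
dial [ 0.54  -0.232  0.069] 0.79 [[407. 228.]]
nougat [0.562 0.011 0.068] 0.79 [[284. 216.]]
nougat [ 0.52  -0.396  0.036] 0.58 [[485. 242.]]
push_stick [0.559 0.227 0.012] 0.59 [[184. 223.]]
cheese_dish [ 0.347 -0.184  0.011] 0.91 [[380. 328.]]
tape_roll [0.392 0.143 0.018] 0.83 [[219. 303.]]
cup_stack [0.715 0.082 0.212] 0.79 [[239. 111.]]
stop_face [ 0.561 -0.17   0.064] 0.65 [[375. 218.]]
stop_face [0.392 0.142 0.018] 0.62 [[219. 303.]]
side 46.703297545712346 [0.5918969  1.05490079 0.50815275]
cutter [ 0.559 -0.099  0.04 ] 0.75 [[305. 253.]]
dial [ 0.556 -0.098  0.04 ] 0.36 [[306. 253.]]
nougat [0.567 0.058 0.069] 0.74 [[303. 269.]]
nougat [ 0.509 -0.392  0.04 ] 0.55 [[320. 212.]]
push_stick [0.572 0.233 0.013] 0.83 [[302. 341.]]
cheese_dish [ 0.348 -0.15   0.028] 0.63 [[394. 249.]]
cheese_dish [0.722 0.119 0.174] 0.46 [[217. 229.]]
tape_roll [0.394 0.16  0.015] 0.77 [[398. 318.]]
tape_roll [ 0.552 -0.096  0.039] 0.28 [[308. 254.]]
cup_stack [0.722 0.119 0.174] 0.76 [[217. 229.]]
cup_stack [ 0.555 -0.099  0.035] 0.63 [[306. 255.]]
stop_face [ 0.563 -0.169  0.051] 0.47 [[303. 237.]]
{'clock': 0.9, 'joints': array([-1.49881322e+00,  2.58599816e-01,  1.53503611e+00, -1.56773599e-05,
        1.34797581e+00, -2.02844725e-01]), 'joint_vel': array([-6.60167060e-04,  7.97974407e-05, -2.65719520e-05,  1.00682909e-03,
        8.95905328e-04, -2.41691683e-03]), 'joint_efforts': array([ 5.57524145e-04, -4.37183189e+01, -2.84310365e+01,  7.18243257e-02,
        3.09950311e-02,  1.10006980e-06]), 'position': array([ 0.14925572, -0.52935833,  0.40473832]), 'ee_rot': array([-3.14157088e+00,  1.11314869e-05,  2.74831295e-01]), 'force': array([-1.07630936, -0.06762498,  0.09788173]), 'moment': array([-0.00991277,  0.01394928,  0.03834048]), 'grasp_force': 0.0, 'opening': 0.09286118585469}
```

Run:
```python
from h import *
im=cv2.imread("pics/top0.png")
im=im[90:350,140:530]
cv2.imwrite("pics/top0c.png",cv2.resize(im,None,fx=2,fy=2,interpolation=cv2.INTER_CUBIC))
```

```text
(no output)
```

View pics/top0c.png

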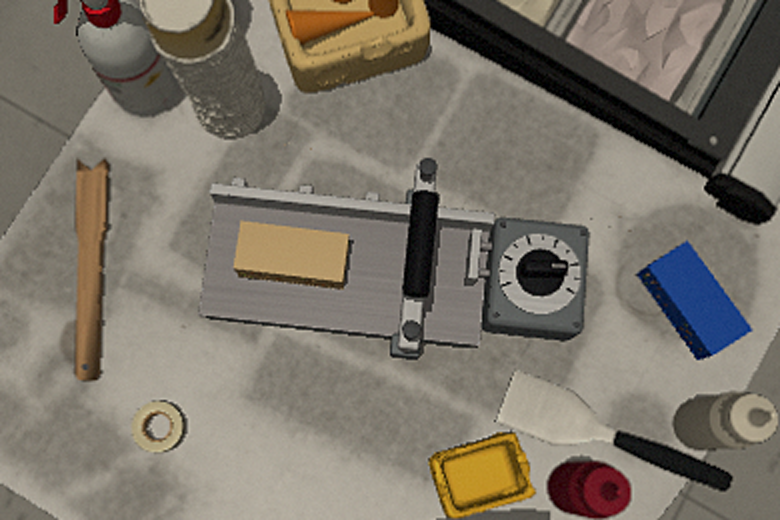

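View pics/side0.png

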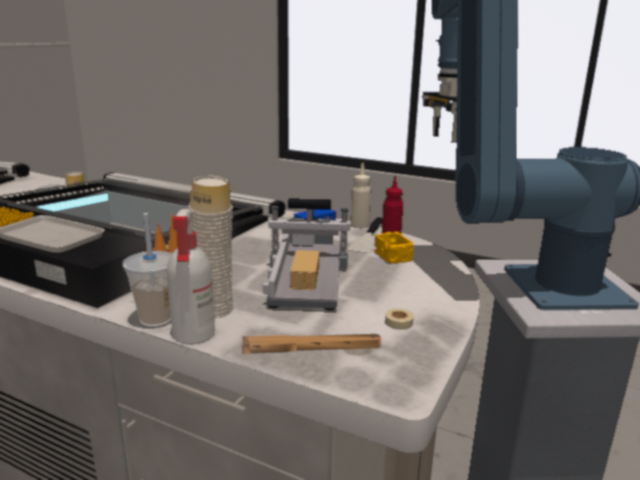

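Run:
```python
from h import *
im=cv2.imread("pics/top0.png")[160:280,235:440]
cv2.imwrite("pics/c1.png",cv2.resize(im,None,fx=3.9,fy=3.9,interpolation=cv2.INTER_CUBIC))
im=cv2.imread("pics/top0.png")[160:290,160:210]
```

```text
(no output)
```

View pics/c1.png

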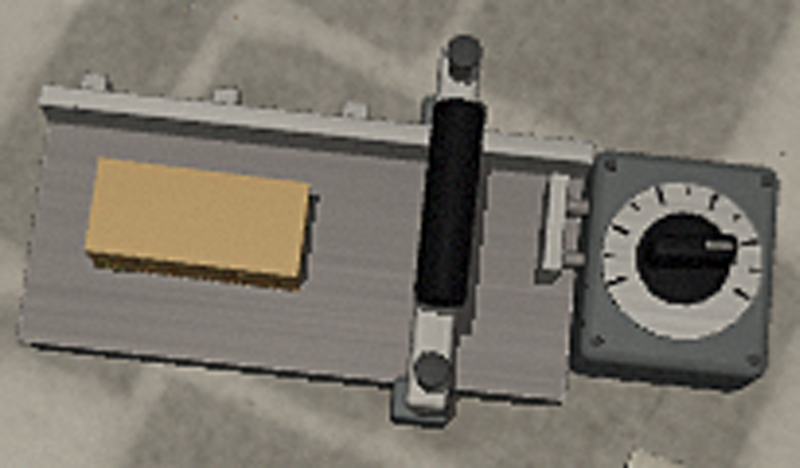

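```bash
cat > fit.py <<'E'
from h import *
import pickle
from scipy.optimize import least_squares
P=pickle.load(open("p0.pkl","rb"));p=P["top"]
def px(a): return (np.array(a,float)+.5)/3.9-.5+[235,160]
M=[(0,215,64,40,108),(12,215,64,42,86),(0,-75,64,593,162),(-120,215,30,20,343),(-120,-75,30,565,402),(10,-76,63,596,152),(10,-172,63,778,172),(-102,-172,63,766,377),(-102,-76,63,573,356)]
M=np.array(M,float);uv=px(M[:,3:])
def W(q,X):
    c,s=np.cos(q[2]),np.sin(q[2]);X=np.atleast_2d(X)/1000
    return np.c_[q[0]+c*X[:,0]-s*X[:,1],q[1]+s*X[:,0]+c*X[:,1],X[:,2]]
r=least_squares(lambda q:(proj(p,W(q,M[:,:3]))-uv).ravel(),[.6,-.1,0],loss="soft_l1")
q=r.x;np.save("q.npy",q)
def toC(X):
    d=np.array(X)[:,:2]-q[:2];c,s=np.cos(q[2]),np.sin(q[2])
    return np.c_[c*d[:,0]+s*d[:,1],-s*d[:,0]+c*d[:,1]]*1000
if __name__=="__main__":
    print(q,np.round(proj(p,W(q,M[:,:3]))-uv,1).tolist())
    n=onz(p,px([(97,157),(310,184),(300,276),(87,250)]),.07);print("nougat C",toC(n).round(1).tolist(),n.mean(0),toC(n).mean(0))
    e=n[0]+n[3]-n[1]-n[2];print("nougat yaw world",np.arctan2(-e[0],e[1]),"len",np.linalg.norm(n[0]-n[1]),np.linalg.norm(n[0]-n[3]))
    d=onz(p,px([(684,262)]),.072);g=onz(p,px([(684,248),(735,246)]),.099);print("dial",d,toC(d),"bar",g,toC(g))
    t=onz(p,px([(549,175),(538,270)]),.066);print("stop",toC(t))
    c140=lambda a:(np.array(a,float)+.5)/2-.5+[140,90]
    s=onz(p,c140([(78,163),(108,162),(92,171),(77,236),(108,236),(78,377),(101,377)]),.016);print("stick",s.round(4).tolist())
    for h,n in(("top","nougat"),("side","nougat")):pass
    # check heights w/ side camera: project model points
    S=P["side"];print("side proj nougat top corners",proj(S,n2:=onz(p,px([(97,157),(310,184),(300,276),(87,250)]),.07)).round(0).tolist())
    im=S["frame"][:,:,::-1].copy()
    pts=[*W(q,M[:,:3]),*n2,*s,*g]
    for X in pts:
        u,v=proj(S,X)[0];cv2.circle(im,(int(round(u)),int(round(v))),1,(0,0,255) ,-1)
    cv2.imwrite("pics/s1.png",cv2.resize(im[190:370,210:420],None,fx=3.3,fy=3.3))
E
python3 fit.py
```

```text
[ 0.6023196  -0.11937709 -0.09833066] [[-1.1, -0.4], [-0.8, -0.4], [-0.0, 0.6], [-1.4, 0.2], [-0.1, 0.3], [0.0, -1.4], [1.2, -1.6], [0.7, 0.8], [1.3, 0.9]]
nougat C [[-25.1, 178.8], [-27.4, 68.5], [-75.8, 68.3], [-74.1, 177.4]] [0.56408197 0.00825982 0.07      ] [-50.58333435 123.26647364]
nougat yaw world -0.11691704015030503 len 0.110327585924729 0.04901559026074367
dial [[ 0.5423389  -0.23788562  0.072     ]] [[ -48.05670711 -123.82450232]] bar [[ 0.54357597 -0.2327405   0.099     ]
 [ 0.54481088 -0.25764001  0.099     ]] [[ -47.33072042 -118.58279506]
 [ -43.6573358  -143.24079138]]
stop [[ -8.50975599 -52.88503796]
 [-58.78177572 -51.62687835]]
stick [[0.6712, 0.2435, 0.016], [0.6727, 0.2116, 0.016], [0.6624, 0.2281, 0.016], [0.5906, 0.2394, 0.016], [0.591, 0.2068, 0.016], [0.4417, 0.2283, 0.016], [0.4419, 0.2048, 0.016]]
side proj nougat top corners [[289.0, 269.0], [295.0, 249.0], [317.0, 249.0], [314.0, 270.0]]
```

View pics/s1.png

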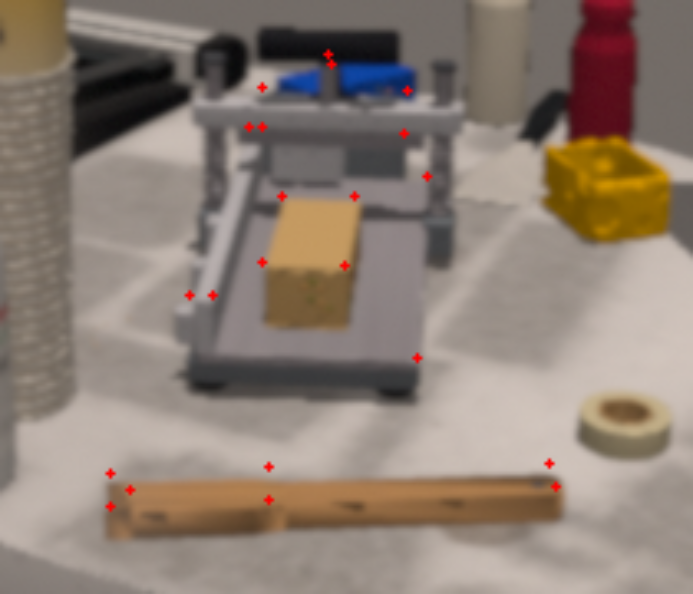

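Emit:
{"name": "arm_command", "arguments": {"plan": [[0.88, 0.65, 0, 0, 0, 0.86, 1], [0.88, 0.65, 0, 0, 0, 0.86, 1], [0.88, 0.65, 0, 0, 0, 0.86, 1], [0.88, 0.65, 0, 0, 0, 0.86, 1], [0.88, 0.65, 0, 0, 0, 0.86, 1]], "grip_force": 50}}

```text
clock: 1.32
position: [0.2822, -0.4309, 0.4049]
ee_rot: [3.141, 0.0, 0.729]
force: [0.5, -0.4, -0.3]
opening: 0.0929
grasp_force: 0.0
```

Emit:
{"name": "arm_command", "arguments": {"plan": [[0.88, 0.65, 0, 0, 0, 0.86, 1], [0.88, 0.65, 0, 0, 0, 0.86, 1], [0.88, 0.65, 0, 0, 0, 0.86, 1], [0.88, 0.65, 0, 0, 0, 0.86, 1], [0.88, 0.65, 0, 0, 0, 0.86, 1]]}}

```text
clock: 1.73
position: [0.4144, -0.3332, 0.4049]
ee_rot: [3.141, 0.0, 1.18]
force: [-0.6, -0.6, 0.6]
opening: 0.093
grasp_force: 0.0
```

Emit:
{"name": "arm_command", "arguments": {"plan": [[0.88, 0.65, 0, 0, 0, 0.86, 0.6], [0.88, 0.65, 0, 0, 0, 0.86, 0.6], [0.88, 0.65, 0, 0, 0, 0.86, 0.6], [0.88, 0.65, 0, 0, 0, 0.86, 0.6], [0.8, 0.6, 0, 0, 0, 0.8, 0.6]]}}

```text
clock: 2.15
position: [0.5442, -0.2369, 0.4048]
ee_rot: [3.141, 0.0, 1.624]
force: [1.2, 0.3, -0.2]
opening: 0.0641
grasp_force: 0.0
```

Emit:
{"name": "arm_command", "arguments": {"plan": [[0, 0, -0.6, 0, 0, 0, 0.6], [0, 0, -0.6, 0, 0, 0, 0.6], [0, 0, -0.4, 0, 0, 0, 0.6], [0, 0, 0, 0, 0, 0, 0.6], [0, 0, 0, 0, 0, 0, 0.6]]}}

```text
clock: 2.57
position: [0.5428, -0.2383, 0.3563]
ee_rot: [-3.14, -0.001, 1.62]
force: [-0.0, -0.6, -0.2]
opening: 0.0556
grasp_force: 0.0
```

Run:
```python
from h import *
s=read_state();print(s["clock"],s["position"],s["ee_rot"],s["joints"],s["opening"])
p=viewer.get_image("wrist");save(p,"w1")
im=p["frame"][:,:,::-1].copy()
from fit import W
q=np.load("q.npy")
v=3.40
print(proj(p,W(q,[[-46,-124,99],[-46,-124,72]])))
th=np.linspace(0,2*np.pi,24)
for X in W(q,np.c_[-46+24*np.cos(th),-124+24*np.sin(th),72+0*th]):
    u=proj(p,X)[0]; cv2.circle(im,tuple(int(round(a)) for a in u),1,(0,0,255),-1)
for X in W(q,[[10,-76,63],[10,-172,63],[-102,-172,63],[-102,-76,63],[-46,-124,99],[-46+21*np.cos(2-v),-124+21*np.sin(2-v),99]]):
    u=proj(p,X)[0]; cv2.circle(im,tuple(int(round(a)) for a in u),2,(0,255,0),-1)
cv2.imwrite("pics/w1.png",im)
print(look_for(p,"dial"))
```

```text
2.5667 [ 0.54281145 -0.23826375  0.35628018] [-3.14030393e+00 -9.62236411e-04  1.61950748e+00] [-6.01631991e-01  3.70149488e-01  1.49935340e+00 -1.51130344e-05
  1.27369803e+00 -6.50339333e-01] 0.0555872889497681
[[319.45275522 249.83422288]
 [319.28194901 238.42132151]]
[{'at': [0.5414, -0.2337, 0.0718], 'confidence': 0.85}]
```

View pics/w1.png

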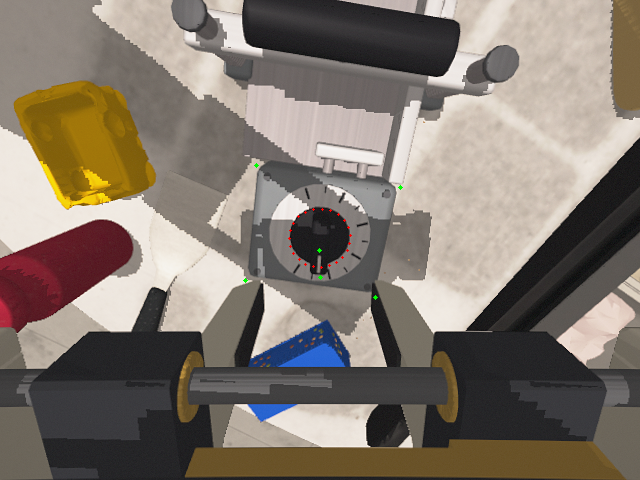

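Emit:
{"name": "arm_command", "arguments": {"plan": [[0.05, 0, -0.7, 0, 0, 0, 0.5], [0, 0, -0.7, 0, 0, 0, 0.5], [0, 0, -0.7, 0, 0, 0, 0.5], [0, 0, -0.6, 0, 0, 0, 0.5], [0, 0, -0.47, 0, 0, 0, 0.5]]}}

```text
clock: 3.08
position: [0.5444, -0.2387, 0.2615]
ee_rot: [3.141, 0.001, 1.619]
force: [-0.4, -0.4, 0.2]
opening: 0.0467
grasp_force: 0.0
```

Emit:
{"name": "arm_command", "arguments": {"plan": [[0, 0, 0, 0, 0, 0, 0], [0, 0, 0, 0, 0, 0, 0], [0, 0, 0, 0, 0, 0, 0], [0, 0, 0, 0, 0, 0, 0], [0, 0, 0, 0, 0, 0, 0]]}}

```text
clock: 3.5
position: [0.5448, -0.2387, 0.2632]
ee_rot: [3.139, 0.002, 1.619]
force: [-0.7, -0.2, 0.9]
opening: 0.0182
grasp_force: 0.0
```

Emit:
{"name": "arm_command", "arguments": {"plan": [[0, 0, 0, 0, 0, 0, 0], [0, 0, 0, 0, 0, 0, 0], [0, 0, 0, 0, 0, 0, 0], [0, 0, 0, 0, 0, 0, 0], [0, 0, 0, 0, 0, 0, 0]]}}

```text
clock: 3.92
position: [0.5441, -0.2386, 0.2629]
ee_rot: [-3.142, 0.001, 1.62]
force: [-3.4, -1.1, 6.7]
opening: 0.0128
grasp_force: 49.6
```

Emit:
{"name": "arm_command", "arguments": {"plan": [[0, 0, 0, 0, 0, 0.8, 0], [0, 0, 0, 0, 0, 0.8, 0], [0, 0, 0, 0, 0, 0.8, 0], [0, 0, 0, 0, 0, 0.8, 0], [0, 0, 0, 0, 0, 0.8, 0]]}}

```text
clock: 4.33
position: [0.5447, -0.2385, 0.2629]
ee_rot: [3.14, 0.002, 2.042]
force: [0.0, 0.6, 4.3]
opening: 0.0129
grasp_force: 49.5
```

Emit:
{"name": "arm_command", "arguments": {"plan": [[0, 0, 0, 0, 0, 0.8, 0], [0, 0, 0, 0, 0, 0.8, 0], [0, 0, 0, 0, 0, 0.8, 0], [0, 0, 0, 0, 0, 0.8, 0], [0, 0, 0, 0, 0, 0.8, 0]]}}

```text
clock: 4.75
position: [0.5452, -0.2381, 0.2629]
ee_rot: [3.139, 0.003, 2.461]
force: [2.8, 2.3, 3.1]
opening: 0.0128
grasp_force: 49.5
```

Emit:
{"name": "arm_command", "arguments": {"plan": [[0, 0, 0, 0, 0, 0.8, 0], [0, 0, 0, 0, 0, 0.8, 0], [0, 0, 0, 0, 0, 0.2, 0], [0, 0, 0, 0, 0, 0, 0], [0, 0, 0, 0, 0, 0, 0]]}}

```text
clock: 5.17
position: [0.5454, -0.2377, 0.263]
ee_rot: [3.14, 0.003, 2.645]
force: [2.8, 3.3, 3.4]
opening: 0.0125
grasp_force: 49.5
```

Emit:
{"name": "arm_command", "arguments": {"plan": [[0, 0, 0, 0, 0, 0, 0.4], [0, 0, 0, 0, 0, 0, 0.4], [0, 0, 0, 0, 0, 0, 0.4], [0, 0, 0, 0, 0, 0, 0.4], [0, 0, 0, 0, 0, 0, 0.4]]}}

```text
clock: 5.58
position: [0.5442, -0.2385, 0.2615]
ee_rot: [-3.141, -0.0, 2.645]
force: [0.4, 1.0, -0.6]
opening: 0.0366
grasp_force: 0.0
```

Emit:
{"name": "arm_command", "arguments": {"plan": [[0, 0, 0.5, 0, 0, 0, 0.4], [0, 0, 0.8, 0, 0, 0, 0.4], [0, 0, 0.9, 0, 0, 0, 0.4], [0, 0, 0.9, 0, 0, 0, 0.4], [0, 0, 0.9, 0, 0, 0, 0.4]]}}

```text
clock: 6.0
position: [0.5441, -0.2384, 0.3826]
ee_rot: [-3.141, -0.001, 2.645]
force: [0.6, -0.5, -0.1]
opening: 0.0369
grasp_force: 0.0
```

Run:
```python
from h import *
from fit import W
q=np.load("q.npy")
s=read_state();print(s["clock"],s["position"],s["ee_rot"],s["opening"])
p=viewer.get_image("wrist");im=p["frame"][:,:,::-1].copy()
c=proj(p,W(q,[[-46,-124,99]]))[0]
cv2.imwrite("pics/raw_w2.png",im)
for v in(2.24,2.4,2.56):
    for r in (16,34):
        X=W(q,[[-46+r*np.cos(2-v),-124+r*np.sin(2-v),99 if r==16 else 64]]);u=proj(p,X)[0];cv2.circle(im,tuple(int(round(a)) for a in u),1,(0,255,0) if v==2.4 else (0,0,255),-1)
x,y=int(c[0]),int(c[1])
cv2.imwrite("pics/w2.png",cv2.resize(im[max(0,y-90):y+70,max(0,x-100):x+100],None,fx=3.5,fy=3.5))
```

```text
6.0 [ 0.54412758 -0.23841357  0.38261955] [-3.14148905e+00 -7.23803568e-04  2.64541087e+00] 0.036906142125541504
```

View pics/w2.png

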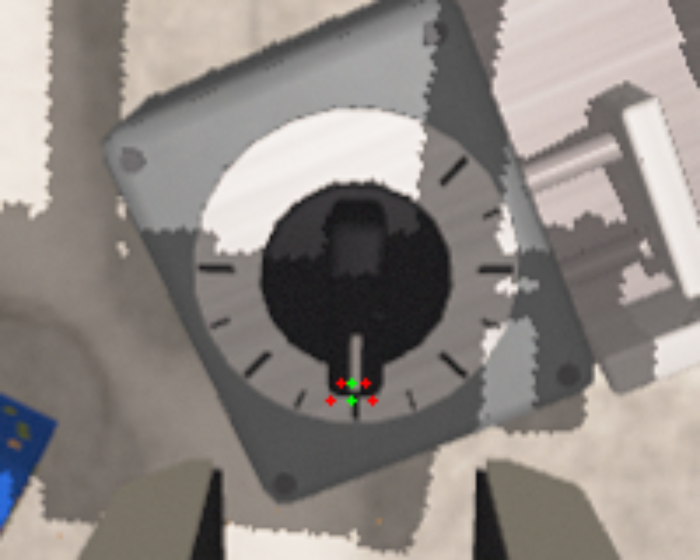

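Emit:
{"name": "arm_command", "arguments": {"plan": [[-0.03, 1, 0, 0, 0, 0.35, 0.6], [-0.03, 1, 0, 0, 0, 0.35, 0.6], [-0.03, 1, 0, 0, 0, 0.35, 0.6], [-0.03, 1, 0, 0, 0, 0.35, 0.6], [-0.03, 1, 0, 0, 0, 0.35, 0.6]]}}

```text
clock: 6.47
position: [0.5395, -0.0873, 0.3814]
ee_rot: [-3.142, -0.0, 2.83]
force: [0.0, 0.3, 1.3]
opening: 0.0558
grasp_force: 0.0
```

Emit:
{"name": "arm_command", "arguments": {"plan": [[-0.03, 1, 0, 0, 0, 0.35, 0.6], [-0.03, 1, 0, 0, 0, 0.35, 0.6], [-0.03, 1, 0, 0, 0, 0.35, 0.6], [-0.03, 1, 0, 0, 0, 0.35, 0.6], [-0.03, 1, 0, 0, 0, 0.35, 0.6]]}}

```text
clock: 6.88
position: [0.5351, 0.0629, 0.3815]
ee_rot: [-3.141, -0.0, 3.014]
force: [1.3, 0.1, 0.5]
opening: 0.056
grasp_force: 0.0
```

Emit:
{"name": "arm_command", "arguments": {"plan": [[-0.03, 1, 0, 0, 0, 0.35, 0.6], [-0.03, 1, 0, 0, 0, 0.35, 0.6], [-0.03, 1, 0, 0, 0, 0.35, 0.6], [-0.03, 1, 0, 0, 0, 0.35, 0.6], [-0.03, 1, 0, 0, 0, 0.35, 0.6]]}}

```text
clock: 7.3
position: [0.5306, 0.213, 0.3814]
ee_rot: [-3.141, -0.0, -3.086]
force: [0.4, 1.2, 0.4]
opening: 0.0557
grasp_force: 0.0
```

Emit:
{"name": "arm_command", "arguments": {"plan": [[0, 0.3, -0.5, 0, 0, 0, 0.6], [0, 0, -0.8, 0, 0, 0, 0.6], [0, 0, -0.5, 0, 0, 0, 0.6], [0, 0, 0, 0, 0, 0, 0.6], [0, 0, 0, 0, 0, 0, 0.6]]}}

```text
clock: 7.72
position: [0.5307, 0.2206, 0.3269]
ee_rot: [-3.141, -0.002, -3.088]
force: [-0.7, -0.1, 1.1]
opening: 0.0557
grasp_force: 0.0
```

Run:
```python
from h import *
s=read_state();print(s["clock"],s["position"],s["ee_rot"],s["joints"],s["opening"])
p=viewer.get_image("wrist");save(p,"w3")
import pickle;pickle.dump(p,open("w3.pkl","wb"))
print(look_for(p,"push_stick"))
t=viewer.get_image("top");print(look_for(t,"nougat"));
```

```text
7.7167 [0.53065506 0.22055145 0.32689195] [-3.14115859e+00 -2.25113378e-03 -3.08774311e+00] [ 1.99908884e-01  3.64988739e-01  1.58411696e+00 -1.09454972e-04
  1.19477729e+00 -1.42469716e+00] 0.05570746419222499
[{'at': [0.5443, 0.2279, 0.0092], 'confidence': 0.7}]
[{'at': [0.5586, 0.01, 0.0686], 'confidence': 0.84}, {'at': [0.5438, -0.1061, 0.0284], 'confidence': 0.55}]
```

View pics/w3.png

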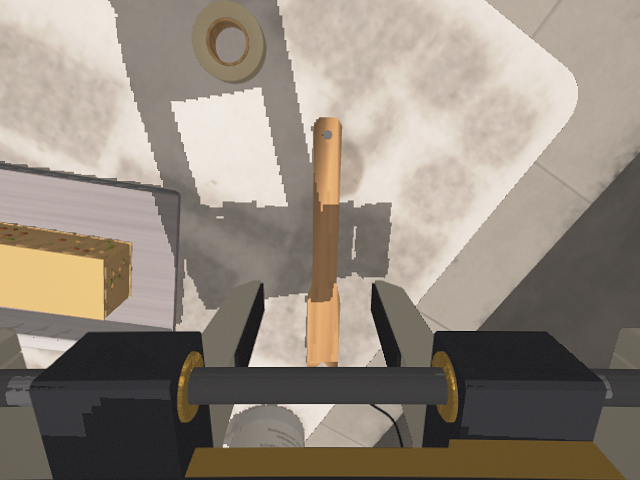

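Run:
```python
from h import *
import pickle
p=pickle.load(open("w3.pkl","rb"))
hsv=cv2.cvtColor(p["frame"],cv2.COLOR_RGB2HSV)
m=((hsv[...,0]>5)&(hsv[...,0]<22)&(hsv[...,1]>90)).astype(np.uint8)
for r in(120,125,150,180,210,240,260,275,285,292,300,330,350):
    c=np.where(m[r,290:370])[0]+290
    if len(c): a=onz(p,[(c[0],r),(c[-1]+1,r)],.016);print(r,c[0],c[-1]+1,a[:,:2].round(4).tolist(),a[:,:2].mean(0).round(4))
print(onz(p,[(327,117)],.016),-np.array(p["R"]).T@p["t"])
```

```text
120 317 339 [[0.4411, 0.2143], [0.4402, 0.2315]] [0.4407 0.2229]
125 314 341 [[0.445, 0.2122], [0.4438, 0.2333]] [0.4444 0.2228]
150 314 341 [[0.4639, 0.2132], [0.4628, 0.2348]] [0.4633 0.224 ]
180 314 340 [[0.4878, 0.2144], [0.4866, 0.2358]] [0.4872 0.2251]
210 313 339 [[0.513, 0.2149], [0.5118, 0.2368]] [0.5124 0.2259]
240 313 338 [[0.5396, 0.2163], [0.5384, 0.2379]] [0.539  0.2271]
260 313 337 [[0.5581, 0.2172], [0.5569, 0.2384]] [0.5575 0.2278]
275 312 337 [[0.5724, 0.2171], [0.5712, 0.2394]] [0.5718 0.2282]
285 311 337 [[0.5822, 0.2167], [0.5809, 0.2401]] [0.5816 0.2284]
292 309 338 [[0.5893, 0.2152], [0.5878, 0.2415]] [0.5885 0.2284]
300 308 339 [[0.5973, 0.2147], [0.5958, 0.243]] [0.5965 0.2288]
330 307 339 [[0.6286, 0.2152], [0.6269, 0.2453]] [0.6277 0.2303]
350 307 338 [[0.6503, 0.2163], [0.6487, 0.2459]] [0.6495 0.2311]
[[0.43851733 0.22198509 0.016     ]] [0.44680188 0.2151748  0.30650912]
```

Emit:
{"name": "arm_command", "arguments": {"plan": [[-0.14, 0.2, -0.9, 0, 0, -0.13, 0.6], [0, 0, -1, 0, 0, 0, 0.6], [0, 0, -1, 0, 0, 0, 0.6], [0, 0, -1, 0, 0, 0, 0.6], [0, 0, -0.7, 0, 0, 0, 0.6]]}}

```text
clock: 8.33
position: [0.5265, 0.2264, 0.1884]
ee_rot: [-3.142, -0.0, -3.102]
force: [-0.2, -0.1, 0.1]
opening: 0.0561
grasp_force: 0.0
```

Emit:
{"name": "arm_command", "arguments": {"plan": [[0, 0, 0, 0, 0, 0, 0], [0, 0, 0, 0, 0, 0, 0], [0, 0, 0, 0, 0, 0, 0], [0, 0, 0, 0, 0, 0, 0], [0, 0, 0, 0, 0, 0, 0]], "grip_force": 55}}

```text
clock: 8.75
position: [0.527, 0.2266, 0.1906]
ee_rot: [3.141, 0.002, -3.102]
force: [-0.2, -0.6, 0.2]
opening: 0.0271
grasp_force: 0.0
```

Emit:
{"name": "arm_command", "arguments": {"plan": [[0, 0, 0, 0, 0, 0, 0], [0, 0, 0, 0, 0, 0, 0], [0, 0, 0, 0, 0, 0, 0], [0, 0, 0, 0, 0, 0, 0], [0, 0, 0, 0, 0, 0, 0]]}}

```text
clock: 9.17
position: [0.5269, 0.2267, 0.1904]
ee_rot: [3.141, 0.001, -3.101]
force: [-2.2, -0.0, 5.8]
opening: 0.0214
grasp_force: 55.0
```

Emit:
{"name": "arm_command", "arguments": {"plan": [[0, 0, 0.5, 0, 0, 0, 0], [0, 0, 0.6, 0, 0, 0, 0], [-0.2, 0, 0.7, 0, 0, 0, 0], [-0.4, 0, 0.7, 0, 0, 0, 0], [-0.7, 0, 0.5, 0, 0, 0, 0]]}}

```text
clock: 9.58
position: [0.4889, 0.2266, 0.2812]
ee_rot: [3.141, 0.003, -3.102]
force: [1.1, 0.3, -0.5]
opening: 0.0216
grasp_force: 55.0
```

Emit:
{"name": "arm_command", "arguments": {"plan": [[-0.7, -0.6, 0, 0, 0, -0.14, 0], [-0.7, -0.8, 0, 0, 0, -0.16, 0], [-0.7, -0.8, 0, 0, 0, -0.16, 0], [-0.7, -0.8, 0, 0, 0, -0.16, 0], [-0.5, -0.8, 0, 0, 0, -0.16, 0]]}}

```text
clock: 10.0
position: [0.3864, 0.112, 0.2793]
ee_rot: [-3.141, -0.002, 3.1]
force: [0.2, -0.7, -0.2]
opening: 0.021
grasp_force: 55.0
```

Emit:
{"name": "arm_command", "arguments": {"plan": [[-0.3, -0.8, 0, 0, 0, -0.14, 0], [-0.2, -0.8, 0, 0, 0, -0.14, 0], [-0.23, -0.7, 0, 0, 0, -0.13, 0], [0, -0.54, 0, 0, 0, -0.13, 0], [0, 0, 0, 0, 0, 0, 0]]}}

```text
clock: 10.42
position: [0.3665, 0.0256, 0.2797]
ee_rot: [-3.141, 0.0, 3.041]
force: [0.8, -0.3, -1.2]
opening: 0.0212
grasp_force: 55.0
```

Run:
```python
from h import *
from fit import W,toC
q=np.load("q.npy")
s=read_state();print(s["clock"],s["position"],s["ee_rot"],s["force"],toC([s["position"]]))
p=viewer.get_image("top");import pickle;pickle.dump(p,open("t2.pkl","wb"))
im=p["frame"][150:300,200:400,::-1]
cv2.imwrite("pics/t2.png",cv2.resize(im,None,fx=4,fy=4,interpolation=cv2.INTER_CUBIC))
```

```text
10.4167 [0.36652022 0.02557739 0.27973226] [-3.14071643e+00  4.25195275e-04  3.04060453e+00] [ 0.82825871 -0.33500742 -1.24651499] [[-248.89084595  121.10530767]]
```

View pics/t2.png

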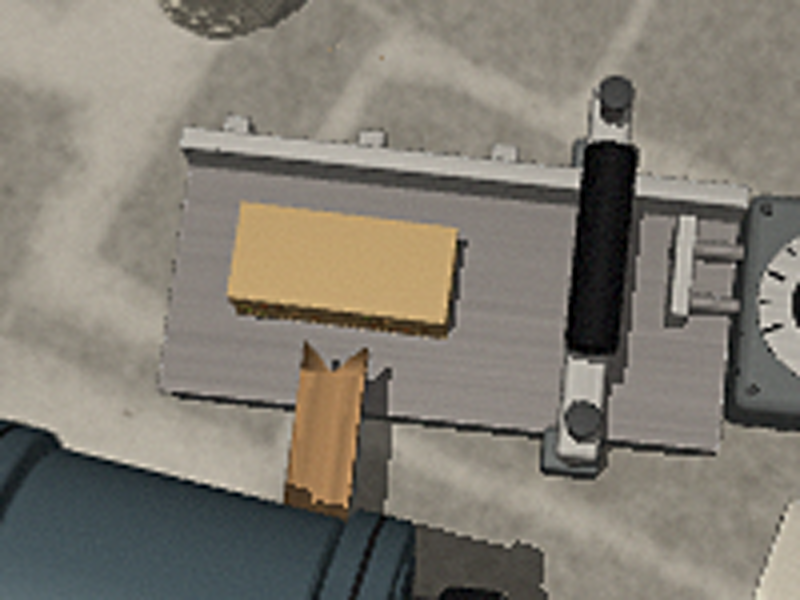

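Run:
```python
from h import *
from fit import toC
import pickle
p=pickle.load(open("t2.pkl","rb"))
f=lambda a:(np.array(a,float)+.5)/4-.5+[200,150]
print(toC(onz(p,f([(306,341),(368,350),(336,365)]),.1055)).round(1).tolist())
n=toC(onz(p,f([(240,202),(457,228),(447,325),(230,297)]),.07));print(n.round(1).tolist(),n.mean(0))
print(toC(onz(p,f([(184,150),(748,206)]),.064)).round(1),toC(onz(p,f([(160,392),(718,453)]),.030)).round(1))
```

```text
[[-98.8, 132.6], [-99.9, 102.9], [-108.7, 117.1]]
[[-25.5, 178.5], [-27.1, 69.0], [-76.8, 68.5], [-74.3, 177.0]] [-50.93052793 123.27446194]
[[-1.000e-01  2.113e+02]
 [ 1.400e+00 -7.490e+01]] [[-119.5  212.5]
 [-119.9  -74.3]]
```

Emit:
{"name": "arm_command", "arguments": {"plan": [[0, 0.1, -0.4, 0, 0, 0, 0], [0, 0, -0.6, 0, 0, 0, 0], [0, 0, -0.46, 0, 0, 0, 0], [0.3, -0.03, 0, 0, 0, 0, 0], [0.3, -0.03, 0, 0, 0, 0, 0]]}}

```text
clock: 10.88
position: [0.385, 0.0294, 0.2355]
ee_rot: [3.141, -0.002, 3.044]
force: [0.6, -0.5, -1.1]
opening: 0.0215
grasp_force: 55.0
```

Emit:
{"name": "arm_command", "arguments": {"plan": [[0.1, -0.01, 0, 0, 0, 0, 0], [0.13, -0.01, 0, 0, 0, 0, 0], [0.13, -0.01, 0, 0, 0, 0, 0], [0.13, -0.01, 0, 0, 0, 0, 0], [0.13, -0.02, 0, 0, 0, 0, 0]]}}

```text
clock: 11.3
position: [0.4036, 0.0269, 0.2361]
ee_rot: [-3.142, -0.0, 3.044]
force: [-1.9, -0.2, 0.2]
opening: 0.0214
grasp_force: 55.0
```

Emit:
{"name": "arm_command", "arguments": {"plan": [[0.1, -0.01, 0, 0, 0, 0, 0], [0.1, -0.01, 0, 0, 0, 0, 0], [0.07, -0.01, 0, 0, 0, 0, 0], [0.05, 0, 0, 0, 0, 0, 0], [0, 0, 0, 0, 0, 0, 0]]}}

```text
clock: 11.72
position: [0.4133, 0.0258, 0.2359]
ee_rot: [-3.142, 0.001, 3.043]
force: [-0.1, 1.1, -0.2]
opening: 0.0214
grasp_force: 55.0
```

Emit:
{"name": "arm_command", "arguments": {"plan": [[0.03, 0, 0, 0, 0, 0, 0], [0.03, -0.01, 0, 0, 0, 0, 0], [0.03, 0, 0, 0, 0, 0, 0], [0.03, 0, 0, 0, 0, 0, 0], [0, 0, 0, 0, 0, 0, 0]]}}

```text
clock: 12.13
position: [0.4167, 0.0256, 0.2359]
ee_rot: [-3.142, 0.0, 3.044]
force: [-1.4, 0.2, -0.7]
opening: 0.0214
grasp_force: 55.0
```

```bash
cat > look.py <<'E'
from h import *
from fit import toC
import sys
s=read_state();print(s["clock"],s["position"],s["ee_rot"],s["force"],s["moment"])
p=viewer.get_image("top")
hsv=cv2.cvtColor(p["frame"],cv2.COLOR_RGB2HSV)
m=cv2.inRange(hsv,(12,70,140),(24,255,255));m[:, :225]=0;m[:185]=0;m[275:]=0;m[:,400:]=0
n,l,st,c=cv2.connectedComponentsWithStats(m)
i=1+np.argmax(st[1:,4]);cs=cv2.findContours((l==i).astype(np.uint8),0,1)[0][0]
r=cv2.minAreaRect(cs);b=cv2.boxPoints(r);C=toC(onz(p,b,.07));print(st[i],C.round(1).tolist(),C.mean(0).round(1))
cv2.imwrite(f"pics/{sys.argv[1]}.png",cv2.resize(p["frame"][150:300,200:400,::-1],None,fx=4,fy=4,interpolation=cv2.INTER_CUBIC))
E
python3 look.py t3
```

```text
12.1333 [0.41671092 0.02561866 0.23587043] [-3.14157405e+00  1.55551151e-04  3.04357209e+00] [-1.36560702  0.17651206 -0.65963788] [0.0559785  0.06551826 0.00823702]
[ 259  188   57   30 1310] [[-48.9, 178.0], [0.8, 179.5], [0.8, 69.5], [-48.9, 69.1]] [-24. 124.]
```

Emit:
{"name": "arm_command", "arguments": {"plan": [[0.04, 0, 0, 0, 0, 0, 0], [0.04, -0.01, 0, 0, 0, 0, 0], [0, 0, 0, 0, 0, 0, 0], [0, 0, 0, 0, 0, 0, 0], [0, 0, 0, 0, 0, 0, 0]]}}

```text
clock: 12.6
position: [0.4177, 0.0256, 0.2352]
ee_rot: [3.141, -0.004, 3.044]
force: [-6.2, -0.3, 0.2]
opening: 0.0216
grasp_force: 55.0
```

```bash
python3 look.py t4
```

```text
12.6 [0.41767425 0.02561341 0.23524435] [ 3.14128723 -0.00423171  3.04371178] [-6.15632671 -0.29473963  0.21376379] [ 0.0504405   0.79368013 -0.02876528]
[ 259  188   57   30 1311] [[-48.7, 178.3], [0.9, 179.7], [0.5, 69.5], [-49.0, 69.2]] [-24.1 124.1]
```

Emit:
{"name": "arm_command", "arguments": {"plan": [[-0.2, 0.02, 0, 0, 0, 0, 0], [-0.4, 0.04, 0, 0, 0, 0, 0], [-0.4, 0.04, 0, 0, 0, 0, 0], [-0.5, 0.05, 0, 0, 0, 0, 0], [-0.5, 0.05, 0, 0, 0, 0, 0]]}}

```text
clock: 13.07
position: [0.3589, 0.0313, 0.2361]
ee_rot: [-3.141, 0.002, 3.044]
force: [-0.1, 0.2, 0.4]
opening: 0.0214
grasp_force: 55.0
```

Emit:
{"name": "arm_command", "arguments": {"plan": [[0.3, 0.5, 0.4, 0, 0, -0.7, 0], [0.3, 0.5, 0.4, 0, 0, -0.7, 0], [0.3, 0.5, 0.4, 0, 0, -0.7, 0], [0.3, 0.5, 0.4, 0, 0, -0.7, 0], [0.3, 0.5, 0.4, 0, 0, -0.7, 0]]}}

```text
clock: 13.48
position: [0.4046, 0.1071, 0.2969]
ee_rot: [3.14, 0.002, 2.673]
force: [-0.2, -0.2, -0.5]
opening: 0.0214
grasp_force: 55.0
```

Emit:
{"name": "arm_command", "arguments": {"plan": [[0.43, 0.54, 0, 0, 0, -0.8, 0], [0.43, 0.54, 0, 0, 0, -0.8, 0], [0.43, 0.54, 0, 0, 0, -0.8, 0], [0.43, 0.54, 0, 0, 0, -0.8, 0], [0.43, 0.54, 0, 0, 0, -0.8, 0]]}}

```text
clock: 13.9
position: [0.4693, 0.1883, 0.2962]
ee_rot: [3.14, 0.001, 2.254]
force: [1.3, 0.1, -0.4]
opening: 0.0212
grasp_force: 55.0
```

```bash
python3 look.py t5; python3 -c "
from h import *
from fit import toC
s=read_state();print(toC([s['position']]),s['position'],s['ee_rot'])"
```

```text
13.9 [0.46931793 0.18833489 0.29620171] [3.13963377e+00 1.02325577e-03 2.25420023e+00] [ 1.32249152  0.06648757 -0.39526615] [ 0.01357836 -0.0907731  -0.04252967]
[ 259  188   57   30 1311] [[-48.7, 178.3], [0.9, 179.7], [0.7, 69.3], [-48.9, 69.0]] [-24.  124.1]
[[-160.52845287  295.2641624 ]] [0.47155335 0.19022022 0.29656402] [3.13562246e+00 1.40353515e-03 2.24872369e+00]
```

View pics/t5.png

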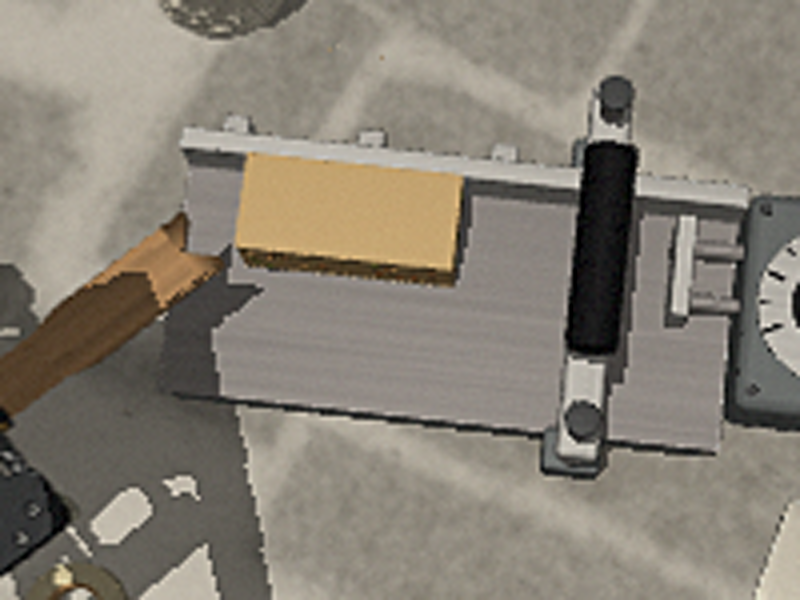

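Emit:
{"name": "arm_command", "arguments": {"plan": [[0, 0, -0.5, 0, 0, 0.15, 0], [0, 0, -0.8, 0, 0, 0, 0], [0, 0, -0.72, 0, 0, 0, 0], [0.08, -0.1, 0, 0, 0, 0, 0], [0.08, -0.1, 0, 0, 0, 0, 0]]}}

```text
clock: 14.37
position: [0.4731, 0.1811, 0.2348]
ee_rot: [-3.14, -0.001, 2.275]
force: [0.3, 0.2, -0.1]
opening: 0.0209
grasp_force: 55.0
```

```bash
python3 look.py t6; python3 -c "
from h import *
from fit import toC
s=read_state();print(toC([s['position']]),s['position'],s['ee_rot'])"
```

```text
14.3667 [0.47309974 0.18112344 0.23477876] [-3.14011079e+00 -9.26447727e-04  2.27458529e+00] [ 0.32418131  0.21497322 -0.14874019] [-0.02625473 -0.19270064  0.0402698 ]
[ 259  188   57   30 1311] [[-48.9, 178.3], [0.6, 179.7], [0.5, 69.4], [-48.9, 69.0]] [-24.2 124.1]
[[-156.8151985   286.05414974]] [0.4743445  0.18069016 0.23590019] [3.14062346e+00 9.88404391e-04 2.27406059e+00]
```

View pics/t6.png

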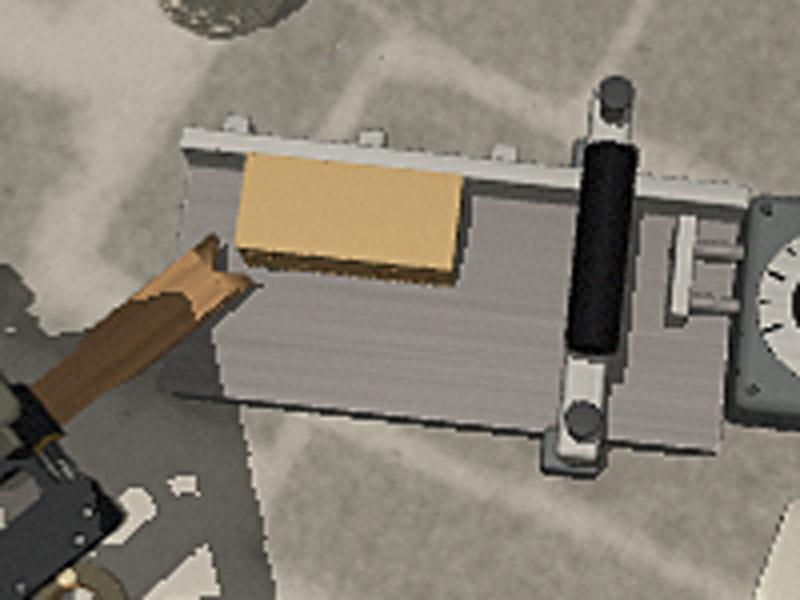

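Emit:
{"name": "arm_command", "arguments": {"plan": [[0.1, -0.12, 0, 0, 0, 0, 0], [0.06, -0.08, 0, 0, 0, 0, 0], [0.06, -0.07, 0, 0, 0, 0, 0], [0.04, -0.05, 0, 0, 0, 0, 0], [0.04, -0.05, 0, 0, 0, 0, 0]]}}

```text
clock: 14.83
position: [0.4826, 0.17, 0.2358]
ee_rot: [3.141, 0.001, 2.274]
force: [-0.1, 0.4, -0.5]
opening: 0.0215
grasp_force: 55.0
```

Emit:
{"name": "arm_command", "arguments": {"plan": [[0.02, -0.03, 0, 0, 0, 0, 0], [0.02, -0.03, 0, 0, 0, 0, 0], [0.02, -0.02, 0, 0, 0, 0, 0], [0, 0, 0, 0, 0, 0, 0], [0, 0, 0, 0, 0, 0, 0]]}}

```text
clock: 15.25
position: [0.4832, 0.1683, 0.2349]
ee_rot: [-3.14, -0.002, 2.274]
force: [-2.8, 4.6, -0.2]
opening: 0.0214
grasp_force: 55.0
```

```bash
python3 look.py t7
```

```text
15.25 [0.48324658 0.16831113 0.23491013] [-3.14035770e+00 -2.05294389e-03  2.27388961e+00] [-2.76619901  4.63829053 -0.16699638] [ 0.65953301  0.43537171 -0.01317177]
[ 238  188   78   37 1511] [[-75.0, 215.4], [0.4, 218.7], [1.1, 69.1], [-74.1, 68.1]] [-36.9 142.8]
```

Emit:
{"name": "arm_command", "arguments": {"plan": [[-0.01, -0.1, 0, 0, 0, 0, 0], [-0.02, -0.2, 0, 0, 0, 0, 0], [-0.02, -0.2, 0, 0, 0, 0, 0], [-0.02, -0.2, 0, 0, 0, 0, 0], [-0.02, -0.2, 0, 0, 0, 0, 0]]}}

```text
clock: 15.72
position: [0.4804, 0.1412, 0.2349]
ee_rot: [-3.14, -0.002, 2.274]
force: [-3.7, 4.7, -0.1]
opening: 0.0213
grasp_force: 55.0
```

```bash
python3 look.py t8
```

```text
15.7167 [0.48041898 0.14124304 0.23489361] [-3.14040565e+00 -2.33672061e-03  2.27416126e+00] [-3.65919534  4.65437204 -0.07918081] [0.7509438  0.45352007 0.00388776]
[ 250  189   79   37 1535] [[-74.1, 191.3], [0.7, 193.8], [0.7, 41.9], [-73.9, 41.6]] [-36.6 117.1]
```

Emit:
{"name": "arm_command", "arguments": {"plan": [[-0.02, -0.2, 0, 0, 0, 0, 0], [-0.02, -0.2, 0, 0, 0, 0, 0], [-0.02, -0.2, 0, 0, 0, 0, 0], [-0.02, -0.2, 0, 0, 0, 0, 0], [-0.02, -0.2, 0, 0, 0, 0, 0]]}}

```text
clock: 16.18
position: [0.4774, 0.1113, 0.2349]
ee_rot: [-3.14, -0.002, 2.274]
force: [-3.4, 5.2, 0.2]
opening: 0.0215
grasp_force: 55.0
```

Emit:
{"name": "arm_command", "arguments": {"plan": [[-0.02, -0.2, 0, 0, 0, 0, 0], [-0.02, -0.2, 0, 0, 0, 0, 0], [-0.02, -0.2, 0, 0, 0, 0, 0], [-0.02, -0.2, 0, 0, 0, 0, 0], [-0.02, -0.2, 0, 0, 0, 0, 0]]}}

```text
clock: 16.6
position: [0.4745, 0.0812, 0.2349]
ee_rot: [-3.14, -0.002, 2.274]
force: [-4.3, 5.3, 0.4]
opening: 0.0214
grasp_force: 55.0
```

```bash
python3 look.py t9
```

```text
16.6 [0.47446083 0.08121134 0.23487527] [-3.14033036e+00 -2.39883143e-03  2.27406471e+00] [-4.30959576  5.28116552  0.36458831] [ 0.80344157  0.49914482 -0.04740939]
[ 279  193   66   36 1233] [[-13.3, 147.2], [15.1, 14.4], [-52.3, 1.1], [-80.2, 132.1]] [-32.7  73.7]
```

View pics/t9.png

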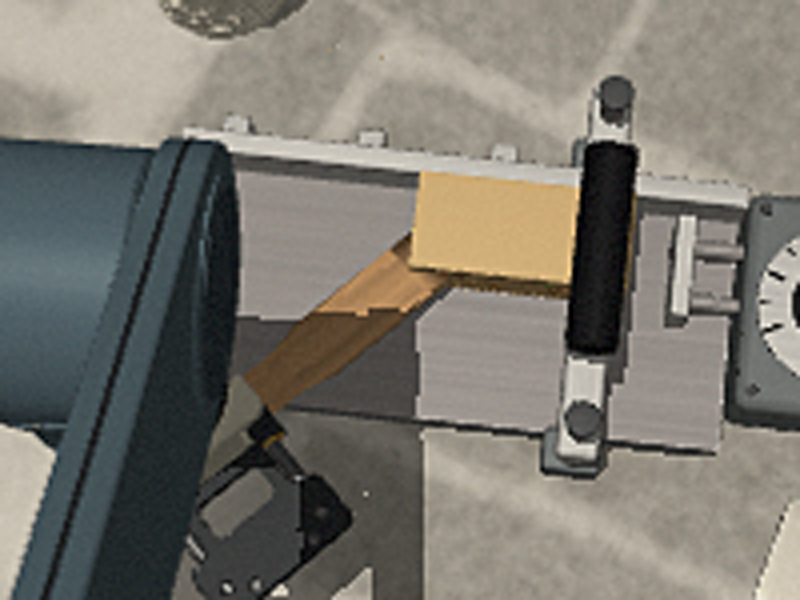

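Emit:
{"name": "arm_command", "arguments": {"plan": [[-0.02, -0.2, 0, 0, 0, 0, 0], [-0.01, -0.15, 0, 0, 0, 0, 0], [-0.01, -0.12, 0, 0, 0, 0, 0], [-0.01, -0.1, 0, 0, 0, 0, 0], [0, 0, 0, 0, 0, 0, 0]]}}

```text
clock: 17.07
position: [0.473, 0.0639, 0.2349]
ee_rot: [-3.14, -0.002, 2.274]
force: [-3.5, 3.3, 0.2]
opening: 0.0216
grasp_force: 55.0
```

Emit:
{"name": "arm_command", "arguments": {"plan": [[0, -0.03, 0, 0, 0, 0, 0], [-0.01, -0.03, 0, 0, 0, 0, 0], [0, -0.03, 0, 0, 0, 0, 0], [0, -0.02, 0, 0, 0, 0, 0], [0, 0, 0, 0, 0, 0, 0]]}}

```text
clock: 17.48
position: [0.4727, 0.0611, 0.2348]
ee_rot: [-3.14, -0.003, 2.274]
force: [-4.1, 4.4, -0.7]
opening: 0.0215
grasp_force: 55.0
```

Emit:
{"name": "arm_command", "arguments": {"plan": [[0, -0.03, 0, 0, 0, 0, 0], [0, -0.02, 0, 0, 0, 0, 0], [0, 0, 0, 0, 0, 0, 0], [0, 0, 0, 0, 0, 0, 0], [0, 0, 0, 0, 0, 0, 0]]}}

```text
clock: 17.9
position: [0.4725, 0.0598, 0.2348]
ee_rot: [-3.14, -0.003, 2.274]
force: [-4.8, 5.5, 0.2]
opening: 0.0217
grasp_force: 55.0
```

```bash
python3 look.py t10
```

```text
17.9 [0.4725306  0.05976236 0.2347711 ] [-3.14005380e+00 -3.04194563e-03  2.27386875e+00] [-4.77449139  5.45229377  0.1776781 ] [ 0.89928404  0.58441735 -0.09660918]
[290 194  55  37 989] [[-77.4, 111.2], [0.1, 112.9], [0.6, 10.3], [-76.7, 10.1]] [-38.4  61.1]
```

View pics/t10.png

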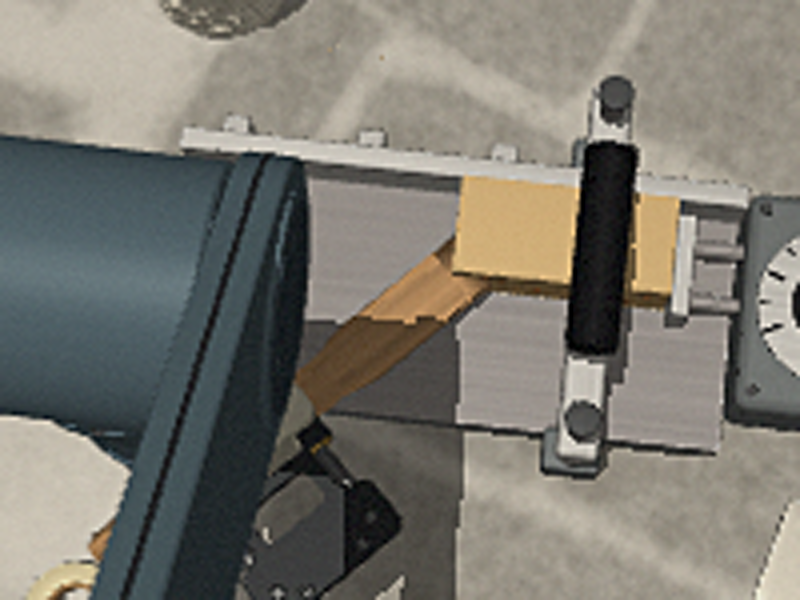

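Emit:
{"name": "arm_command", "arguments": {"plan": [[0, -0.03, 0, 0, 0, 0, 0], [0, 0, 0, 0, 0, 0, 0], [0, 0, 0, 0, 0, 0, 0], [0, 0, 0, 0, 0, 0, 0], [0, 0, 0, 0, 0, 0, 0]]}}

```text
clock: 18.37
position: [0.4722, 0.0593, 0.2347]
ee_rot: [-3.14, -0.004, 2.274]
force: [-4.7, 8.7, 0.8]
opening: 0.0209
grasp_force: 55.0
```

Run:
```python
from h import *
from fit import toC,W
q=np.load("q.npy")
print(read_state()["force"],read_state()["position"])
p=viewer.get_image("top")
for x in(-20,-40):
    Y=np.arange(-26,-50,-1.5)
    u=proj(p,W(q,[[x,y,68] for y in Y])).astype(np.float32)
    c=cv2.remap(p["frame"],u[:,0].reshape(1,-1),u[:,1].reshape(1,-1),cv2.INTER_LINEAR)[0]
    print(x,[(float(y),c[i].tolist()) for i,y in enumerate(Y)])
```

```text
[-4.66760609  8.65633132  0.80057716] [0.47224436 0.05925027 0.23467543]
-20 [(-26.0, [205, 171, 119]), (-27.5, [204, 170, 118]), (-29.0, [202, 169, 115]), (-30.5, [204, 171, 116]), (-32.0, [205, 171, 117]), (-33.5, [205, 170, 118]), (-35.0, [204, 171, 117]), (-36.5, [203, 169, 115]), (-38.0, [207, 170, 112]), (-39.5, [195, 166, 121]), (-41.0, [165, 158, 147]), (-42.5, [193, 190, 182]), (-44.0, [195, 191, 184]), (-45.5, [195, 189, 181]), (-47.0, [199, 194, 186]), (-48.5, [185, 183, 174])]
-40 [(-26.0, [207, 175, 119]), (-27.5, [206, 174, 118]), (-29.0, [207, 174, 119]), (-30.5, [207, 174, 119]), (-32.0, [206, 173, 119]), (-33.5, [206, 172, 118]), (-35.0, [206, 172, 118]), (-36.5, [209, 174, 119]), (-38.0, [211, 176, 117]), (-39.5, [186, 163, 123]), (-41.0, [163, 156, 144]), (-42.5, [203, 201, 194]), (-44.0, [200, 196, 187]), (-45.5, [197, 192, 182]), (-47.0, [193, 189, 180]), (-48.5, [181, 177, 169])]
```

Emit:
{"name": "arm_command", "arguments": {"plan": [[-0.06, 0.08, 0, 0, 0, 0, 0], [-0.2, 0.25, 0, 0, 0, 0, 0], [-0.2, 0.25, 0, 0, 0, 0, 0], [-0.2, 0.25, 0, 0, 0, 0, 0], [-0.2, 0.25, 0, 0, 0, 0, 0]]}}

```text
clock: 18.83
position: [0.4471, 0.0912, 0.2353]
ee_rot: [3.141, 0.0, 2.274]
force: [0.3, 0.3, -0.3]
opening: 0.0213
grasp_force: 55.0
```

Emit:
{"name": "arm_command", "arguments": {"plan": [[0, 0, 0.4, 0, 0, 0, 0], [0, 0, 0.4, 0, 0, 0, 0], [0, 0, 0.4, 0, 0, 0, 0], [0, 0, 0.4, 0, 0, 0, 0], [0, 0, 0.4, 0, 0, 0, 0]]}}

```text
clock: 19.25
position: [0.4472, 0.0911, 0.2959]
ee_rot: [3.142, 0.0, 2.275]
force: [0.6, -0.4, -0.4]
opening: 0.0212
grasp_force: 55.0
```

Emit:
{"name": "arm_command", "arguments": {"plan": [[0.1, 0.5, 0, 0, 0, 0.85, 0], [0.1, 0.5, 0, 0, 0, 0.85, 0], [0.1, 0.5, 0, 0, 0, 0.85, 0], [0.1, 0.5, 0, 0, 0, 0.85, 0], [0.1, 0.5, 0, 0, 0, 0.85, 0]]}}

```text
clock: 19.67
position: [0.4622, 0.1667, 0.2954]
ee_rot: [3.141, 0.0, 2.724]
force: [-0.6, -0.2, -1.2]
opening: 0.0214
grasp_force: 55.0
```

Emit:
{"name": "arm_command", "arguments": {"plan": [[0.3, 0.4, 0, 0, 0, 0.88, 0], [0.3, 0.4, 0, 0, 0, 0.88, 0], [0.3, 0.4, 0, 0, 0, 0.88, 0], [0.3, 0.4, 0, 0, 0, 0.88, 0], [0.3, 0.4, 0, 0, 0, 0.88, 0]]}}

```text
clock: 20.08
position: [0.5075, 0.2267, 0.2953]
ee_rot: [-3.141, 0.0, -3.098]
force: [-0.1, -0.3, -0.8]
opening: 0.0212
grasp_force: 55.0
```

```bash
python3 look.py t11
```

```text
20.0833 [0.50746491 0.22667935 0.29527344] [-3.14145012e+00  1.16687810e-04 -3.09829952e+00] [-0.14902088 -0.32824795 -0.76441727] [ 0.00770268 -0.17145575 -0.01585276]
[313 194  32  27 714] [[-48.7, 69.3], [1.1, 69.5], [0.7, 10.1], [-49.0, 10.5]] [-24.   39.9]
```

Emit:
{"name": "arm_command", "arguments": {"plan": [[0, 0, -0.8, 0, 0, 0, 0], [0, 0, -0.9, 0, 0, 0, 0], [0, 0, -0.9, 0, 0, 0, 0], [0, 0, -0.5, 0, 0, 0, 0], [0, 0, -0.3, 0, 0, 0, 0]]}}

```text
clock: 20.55
position: [0.5061, 0.2254, 0.191]
ee_rot: [-3.141, -0.004, -3.105]
force: [-0.3, 0.4, 0.1]
opening: 0.0214
grasp_force: 55.0
```

Emit:
{"name": "arm_command", "arguments": {"plan": [[0, 0, -0.04, 0, 0, 0, 0], [0, 0, -0.03, 0, 0, 0, 0], [0, 0, 0, 0, 0, 0, 0], [0, 0, 0, 0, 0, 0, 0], [0, 0, 0, 0, 0, 0, 0]]}}

```text
clock: 20.97
position: [0.5081, 0.2255, 0.1923]
ee_rot: [3.141, 0.002, -3.104]
force: [0.2, 0.8, -0.6]
opening: 0.0214
grasp_force: 55.0
```

Lower 1.5 mm more, release, rise.

Emit:
{"name": "arm_command", "arguments": {"plan": [[0, 0, -0.05, 0, 0, 0, 0], [0, 0, 0, 0, 0, 0, 0], [0, 0, 0, 0, 0, 0, 0], [0, 0, 0, 0, 0, 0, 0.1], [0, 0, 0, 0, 0, 0, 0.3]]}}

```text
clock: 21.38
position: [0.5079, 0.2254, 0.1898]
ee_rot: [3.142, 0.0, -3.103]
force: [-0.7, -0.6, 0.3]
opening: 0.0247
grasp_force: 0.0
```

Emit:
{"name": "arm_command", "arguments": {"plan": [[0, 0, 0, 0, 0, 0, 0.6], [0, 0, 0, 0, 0, 0, 0.6], [0, 0, 0, 0, 0, 0, 0.6], [0, 0, 0, 0, 0, 0, 0.6], [0, 0, 0, 0, 0, 0, 0.6]]}}

```text
clock: 21.8
position: [0.5077, 0.2254, 0.1896]
ee_rot: [-3.142, -0.0, -3.103]
force: [-0.3, -0.2, -0.0]
opening: 0.0542
grasp_force: 0.0
```

Emit:
{"name": "arm_command", "arguments": {"plan": [[0, 0, 0.4, 0, 0, 0, 0.6], [0, 0, 0.8, 0, 0, 0, 0.6], [0, 0, 1, 0, 0, 0, 0.6], [0, 0, 1, 0, 0, 0, 0.6], [0, 0, 1, 0, 0, 0, 0.6]]}}

```text
clock: 22.22
position: [0.5075, 0.2254, 0.3167]
ee_rot: [-3.141, -0.001, -3.104]
force: [0.0, 0.2, 0.2]
opening: 0.0561
grasp_force: 0.0
```

```bash
python3 look.py t12
python3 - <<'E'
from h import *
from fit import toC
t=viewer.get_image("top")
for n in("cheese_dish","tape_roll","cup_stack","push_stick"):
    print(n,[(d["at"],d["confidence"]) for d in look_for(t,n)[:1]])
p=viewer.get_image("wrist")
hsv=cv2.cvtColor(p["frame"],cv2.COLOR_RGB2HSV)
m=((hsv[...,0]>5)&(hsv[...,0]<22)&(hsv[...,1]>90))
for r in(120,150,200,250,300,330,350):
    c=np.where(m[r,280:380])[0]+280
    if len(c): a=onz(p,[(c[0],r),(c[-1]+1,r)],.016);print(r,a[:,:2].round(4).tolist())
E
```

```text
22.2167 [0.50748611 0.22537218 0.31673712] [-3.14146754e+00 -8.46102208e-04 -3.10350327e+00] [0.0138541  0.15454011 0.18155001] [ 0.01877819 -0.154917    0.00079836]
[313 194  32  27 714] [[-48.7, 69.3], [1.1, 69.5], [0.7, 10.1], [-49.0, 10.5]] [-24.   39.9]
cheese_dish [([0.345, -0.1836, 0.0111], 0.64)]
tape_roll [([0.39, 0.1458, 0.0153], 0.82)]
cup_stack [([0.7144, 0.082, 0.2116], 0.59)]
push_stick [([0.5419, -0.2284, 0.0685], 0.69)]
150 [[0.4399, 0.2122], [0.439, 0.2329]]
200 [[0.4787, 0.2133], [0.4778, 0.2349]]
250 [[0.521, 0.2145], [0.5202, 0.2363]]
300 [[0.5674, 0.215], [0.5664, 0.2395]]
330 [[0.5973, 0.2132], [0.5961, 0.2428]]
350 [[0.6182, 0.2137], [0.6169, 0.2439]]
```

Run:
```python
from h import *
from fit import W
q=np.load("q.npy");p=viewer.get_image("top")
Y=np.arange(-36,-45,-1.)
u=proj(p,W(q,[[-30,y,68] for y in Y])).astype(np.float32)
c=cv2.remap(p["frame"],u[:,0].reshape(1,-1),u[:,1].reshape(1,-1),cv2.INTER_LINEAR)[0]
print([(float(y),c[i].tolist()) for i,y in enumerate(Y)])
print(env.job_done())
```

```text
[(-36.0, [186, 155, 104]), (-37.0, [187, 156, 104]), (-38.0, [182, 152, 101]), (-39.0, [161, 132, 88]), (-40.0, [148, 124, 90]), (-41.0, [162, 151, 135]), (-42.0, [172, 170, 168]), (-43.0, [172, 170, 164]), (-44.0, [173, 170, 162])]
the job is handed in; nothing more can be done
None
```

I handed the job in at about 22 s, and my measurements agree with every goal, but the hand-in returned no verdict: the dial is at 40, the bar is flat on the fence and resting against the end stop, and the push stick is flat on the counter. I viewed 12 pictures, two over the limit of 10.

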